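# Close the packed lunch box

### The arm

A 7-joint arm with a two-finger parallel gripper is mounted at the origin on a cart in front of the work surface, level with it; the furniture and walls round the work are solid. World frame = base frame: x ahead of the robot, y to its left, z up, the work surface at z = 0. Lengths are in m, angles in rad, forces in N, time in s.
With the tool pointing down it reaches from about 0.4 to 0.85 m from the base axis. Payload 4.5 kg.
Tool frame: the origin (TCP) lies at the very end of the fingers, on their centre line; the grasp point (between the pads) lies 19 mm behind it; z points along the fingers, y is the line along which they close (so a half turn about z gives the same grasp; the last joint's range is limited). The gripper opens to 88 mm and grips with 3 to 60 N. Pads are 18 mm wide; open, the fingers measure 123 mm over their backs; the gripper's body (75 mm by 187 mm) begins 45 mm behind the grasp point.
Start: joints at [1.221, 0.689, -0.195, 1.565, 0.157, 0.902, -0.215], TCP at [0.234, -0.58, 0.202] pointing down, gripper open.
Joint ranges: [-3.01, 3.01], [-0.46, 2.08], [-1.47, 1.51], [0.13, 2.56], [-1, 4.14], [0.04, 2.09], [-2.66, 2.66]. Speed limits (rad/s): [2.57, 2.57, 3.14, 3.14, 3.14, 3.14, 3.14].

### API

Orientations are given as a unit quaternion [w, x, y, z].
In Python, from cell import * gives the robot as it stands.
- The arm moves only by the tool move_arm, never from a script. Its argument "increments" is a list of rows, each a list of 7 numbers: the turn, a rotation vector about the world's x, y, z each as a share of 0.5 rad, from -1 to 1, then the shift along the world's x, y, z each as a share of 0.25 m, from -1 to 1, then the gripper's target within -1 to 1 (fully open at 1, half-way at 0, shut at -1). In form: [[ax, ay, az, dx, dy, dz, jaw], ...]. A call has 1 to 12 rows; each row is the pose to reach, as a shift and turn from the pose commanded when the call began; what a row does not reach only later rows make up. A row lasts 1/8 s, in which the tool goes at most 62.5 mm and 10.7 degrees, less where a joint would pass 70% of its speed; a pose out of reach is approached as far as the arm can. A call with a number of a shift or a turn outside -1 to 1 is refused whole. A call with a gripper value outside its range is refused whole. The fingers move at their own pace and stop on an object; "grip_force" is the grip in N (left out, the last holds). Time passes only in rows, so rows that repeat a pose let the fingers close. It gives the time, the measured TCP pose, the force, the opening and the grip force at its end, in the units of the state.
- observe(): the state, without advancing time (a new reading comes with each control period).
- snapshot(name): name is "scene" or "side" or "wrist"; returns a dict with "frame" (384x512x3 uint8, red, green, blue), "depth" (384x512 float32, m along the optical axis (not along the pixel's ray), 0 where there is no reading), "fov_y" (degrees; the focal length in pixels is half the picture's height over the tangent of half this angle, whatever the lens; pixels are square), "cx", "cy" (the principal point, pixels), "cam_to_world" (4x4, takes a point from camera to world coordinates); the wrist camera has in their place "tool_from_camera" (4x4, takes a point from camera to tool coordinates, whose origin is the TCP and whose axes are the flange's). Camera axes: x right, y down, z forward; pixel columns grow to the right and rows downward; lengths in m; the calibration is good to about 2 mm. A picture is of the moment at which its call begins: read the wrist's pose just before it.
- sign_off(): hands the job in; it is judged then, once.
Trained networks look in a picture, given as the dict that the camera call returned (one of the last four; its "shot" number tells which), for a name from the list of things; names that differ only in an ending like _2 or _b are one class to them, and where a whole thing is asked for, a point or a joint stands for the part that bears it (a point fixed in the world has none). Each returns a list of dicts, best first, with "conf" (0 to 1); they miss things now and then, are a little off and sometimes report something else, mostly with a low value. They report only what shows in the picture. A call takes as long as a camera call. They do not tell look-alikes from the thing itself.
- search_frame(target, picture): "xyz" ([x, y, z] in m, in world coordinates, good to about 4 mm: the middle of the surface that is visible of it).
- masks_of(target, picture): "pixels" (384x512 bool, what is visible of it).
The state is a dict: "time": time; "joint_pos": joint angles; "joint_velocities": joint speeds; "joint_torque": joint torques, N m; "position": TCP position; "eef_rot": TCP orientation; "wrist_force": force on the tool from outside, world axes, zero at the start; "ft_torque": the same for the moment, N m; "grip_width": finger opening in m; "grasp_force": force on a finger pad.
Only numpy, scipy, OpenCV 4.12 (cv2) and the standard library are available. Lean on these libraries where they do the work, as an engineer would, in place of code of your own. Each camera call takes 0.05 s, during which the arm holds its last target. There are 200 camera calls.

### The job

Close the packed lunch box: push the open lid over and down until it is fully shut, and only then push both front clips down until they lie flat against the front of the box. Work with the fingertips from the outside: do not pinch or lift anything, keep off the food and the inside of the lid, do not shove the box along the worktop, and leave the jam jar, the glass and the mug standing where they are.

Things in the scene. Friction and masses are not known exactly. Their poses are not given: they have to be found in the camera images.
- lunch_box: Lunch box, sage-green body 140 x 180 x 76 mm (x, y, z), 5 mm floor, about 1.3 kg in all, standing loose on the worktop. Origin: centre of its underside. Its -x side is its front, with the two clips, and faces right, seen from the robot; the lid's hinge runs along its y at the back (+x, left side). A tomato and a lemon lie inside, below the rim.
- lid (a joint): Angle in rad of the cream lid: 0 = fully shut (level), grows as it opens up and back, stop at 1.75. Stiff hinge: stays where it is left; 0.5 to 2 N at the front edge moves it. 142 mm from hinge line to front edge, 184 mm wide. The outside face lies 7 mm above the hinge line (lid shut), 9 mm on the raised middle panel (116 x 158 mm, starts 13 mm from the front edge).
- lid_hinge (a point): Middle of the lid's hinge line, 74.5 mm behind the lunch box's centre and 77 mm above its underside. Its axes turn with the lid and match the box's when the lid is shut.
- lid_edge (a point): Middle of the lid's front edge, on its outside (top) face, 142 mm from the hinge line.
- lid_liner: Grey sealing liner 122 x 162 x 2 mm on the inside of the lid, facing the food. Origin at its middle. Not to be touched.
- clip_near (a joint): Angle in rad of the dark green clip on the lid's front edge, 48 mm to the box's +y side of the middle (nearer the robot): 0 = shut, hanging flat against the front of the box; 1.57 = sticking straight out in the lid's plane; stop at 1.6. It stays where it is left; about 1 N at its free end moves it. Plate 36 mm wide, 5 mm thick, 32 mm from pivot to free end.
- clip_far (a joint): The same for the like clip 48 mm to the box's -y side (farther from the robot). Both clips: the pivot line runs along the box's y; with the lid shut it lies 73 mm in front of the box's centre and 81 mm above its underside. The outside face, the one to push, lies 5 mm outside the pivot line.
- clip_near_end (a point): Middle of the free end of the near clip, on its outside face.
- clip_far_end (a point): Middle of the free end of the far clip, on its outside face.
- tomato: Red tomato, 65 mm across, loose in the lunch box, far compartment. Origin at its underside.
- lemon: Yellow lemon, 71 x 53 x 51 mm, loose in the lunch box, near compartment. Origin at its underside.
- jam_jar: Jam jar with grey cap, 62 mm across, 86 mm tall, standing beyond the far end of the lunch box. Origin: centre of its underside.
- tumbler: Clear drinking glass, 80 mm across, 91 mm tall, standing left of the lunch box, behind its hinge. Origin: centre of its underside.
- mug: White mug with handle, 92 x 127 x 95 mm, standing to the right of the lunch box and beyond it. Origin: centre of its underside.
Not all that is in view belongs to the job. There is more than one size of the lunch_box; the job needs the larger. Leave any turquoise look-alike of the tomato alone.

How it is judged:
By the outcome, as a careful person would: the job done as asked, in the order asked, and still so for the second after the job is handed in, with the robot touching nothing.
It also fails if it takes over 59 s, if anything falls off the work surface, if the arm or the gripper's body presses on something with over 40 N, if the wrist force passes 120 N, or if a joint passes its speed limit or range.

## Working session

There is one attempt and no reset: what is moved stays moved. The work goes in short steps, Python scripts to look and compute and a tool call to move; the robot and the scene stay as the last step left them, time stands still between calls to the robot, and variables do not carry over. Pictures are saved under pics/ and viewed, at most 10 in all, crops included, and the job is handed in when it is done.

Besides the shell and the picture viewer there is one more tool, called after "Emit:" as a command line: name --pt "numbers of a row" for each row, then --argument value for the rest. move_arm: Moves the arm, as the interface text tells. Shift numbers are shares of 0.25 m and turn numbers shares of 0.5 rad, none past 1 either way. Its arguments: {"type":"object","properties":{"increments":{"type":"array"},"grip_force":{"type":"number"}},"required":["increments"]}

```bash
mkdir -p pics
cat > h.py <<'E'
from cell import *
import numpy as np, cv2
def pts(s):
    d=s["depth"];H,W=d.shape;f=H/2/np.tan(np.radians(s["fov_y"])/2)
    v,u=np.mgrid[:H,:W];P=np.stack([(u-s["cx"])*d/f,(v-s["cy"])*d/f,d],-1)
    T=np.array(s["cam_to_world"]);return P@T[:3,:3].T+T[:3,3]
def save(s,n): cv2.imwrite("pics/"+n,s["frame"][...,::-1])
E
python3 - <<'E'
from h import *
o=observe();print(o["position"],o["eef_rot"],o["time"],o["wrist_force"])
a=snapshot("scene");b=snapshot("side")
im=np.vstack([a["frame"],b["frame"]]);im=cv2.resize(np.hstack([a["frame"],b["frame"]]),(800,300))
save(a,"scene0.png");save(b,"side0.png")
for n,s in(("scene",a),("side",b)):
  print(n,np.round(s["cam_to_world"],2).tolist())
  for t in["lunch_box","lid_hinge","lid_edge","lid_liner","clip_near_end","clip_far_end","tomato","lemon","jam_jar","tumbler","mug"]:
    print(t,[(np.round(r["xyz"],3).tolist(),round(r["conf"],2)) for r in search_frame(t,s)][:4])
E
```

```text
[ 0.23371993 -0.57885625  0.20098714] [-9.28722186e-04  9.81628665e-01  1.90798949e-01 -2.47880483e-04] 0.0 [-0.25887929  0.12496946 -0.6663073 ]
scene [[-0.42, -0.76, 0.5, 0.01], [-0.91, 0.36, -0.22, 0.32], [-0.01, -0.55, -0.84, 1.03], [0.0, 0.0, 0.0, 1.0]]
lunch_box [([0.501, 0.025, 0.128], 0.62), ([0.501, 0.365, 0.059], 0.57)]
lid_hinge [([0.505, 0.363, 0.059], 0.87), ([0.508, 0.034, 0.162], 0.57), ([0.502, 0.143, 0.048], 0.36)]
lid_edge [([0.506, 0.034, 0.164], 0.94), ([0.506, 0.368, 0.056], 0.89)]
lid_liner []
clip_near_end [([0.507, 0.038, 0.163], 0.66), ([0.478, -0.006, 0.227], 0.55), ([0.477, 0.413, 0.052], 0.55)]
clip_far_end [([0.574, 0.009, 0.232], 0.61), ([0.448, 0.353, 0.051], 0.53)]
tomato [([0.538, -0.203, 0.043], 0.81), ([0.51, 0.035, 0.166], 0.22)]
lemon []
jam_jar [([0.657, 0.06, 0.09], 0.77)]
tumbler [([0.503, 0.14, 0.049], 0.59)]
mug [([0.69, -0.179, 0.067], 0.92)]
side [[0.97, -0.16, 0.21, 0.35], [-0.26, -0.53, 0.81, -0.77], [-0.02, -0.83, -0.55, 0.66], [0.0, 0.0, 0.0, 1.0]]
lunch_box [([0.492, 0.346, 0.058], 0.85), ([0.522, 0.011, 0.072], 0.77), ([0.576, -0.002, 0.228], 0.24)]
lid_hinge [([0.515, 0.021, 0.164], 0.78), ([0.504, 0.353, 0.053], 0.77)]
lid_edge [([0.512, 0.02, 0.157], 0.86), ([0.505, 0.356, 0.059], 0.57)]
lid_liner [([0.514, 0.025, 0.15], 0.59)]
clip_near_end []
clip_far_end [([0.575, 0.004, 0.229], 0.48)]
tomato [([0.542, -0.23, 0.047], 0.95), ([0.564, -0.011, 0.053], 0.91)]
lemon [([0.479, -0.02, 0.044], 0.7), ([0.515, 0.026, 0.157], 0.22)]
jam_jar []
tumbler []
mug [([0.679, -0.193, 0.065], 0.84)]
```

View pics/scene0.png

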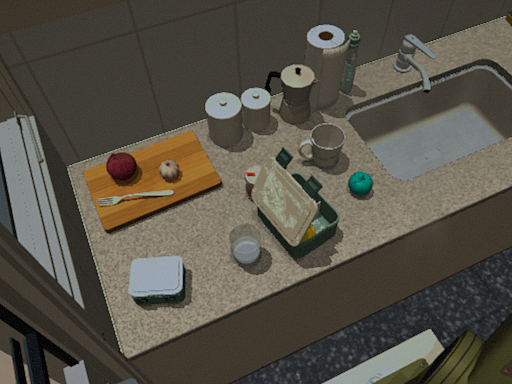

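View pics/side0.png

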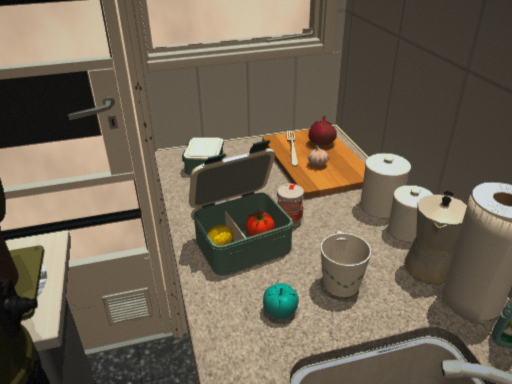

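The scene view shows a small shut box at (157,278) and the large open one at (297,213). The open box with its food inside and its clips up fits the description. There is also a turquoise look-alike tomato at (360,183), to be left alone. The side view shows the open lid at (232,178), with the front facing the camera. I'll confirm with a crop and fit the geometry.

```bash
cat > fit.py <<'E'
from h import *
from scipy.optimize import least_squares
def model(yaw): # box axes in world
    c,s=np.cos(yaw),np.sin(yaw);return np.array([c,s,0]),np.array([-s,c,0])
if __name__=="__main__":
    a=snapshot("scene");b=snapshot("side")
    A=pts(a);B=pts(b)
    def sel(s,P):
        d=s["depth"]
        return (d>0)&(P[...,0]>.40)&(P[...,0]<.63)&(P[...,1]>-.13)&(P[...,1]<.10)&(P[...,2]>.008)&(P[...,2]<.30)
    hi=A[sel(a,A)&(A[...,2]>.10)]
    # lid outside plane RANSAC via repeated SVD
    q=hi.copy()
    for _ in range(15):
        c=np.median(q,0) if _==0 else q.mean(0);n=np.linalg.svd(q-q.mean(0),full_matrices=False)[2][2]
        r=(hi-q.mean(0))@n;q=hi[abs(r)<max(.0045,.02*.8**_)]
    n*=np.sign(n[1]);print("lid plane n",n,"c",q.mean(0),len(q),len(hi))
    low=B[sel(b,B)&(B[...,2]>.012)&(B[...,2]<.065)]
    # front face: lowest y for each x bin
    xs=np.arange(.41,.63,.01)
    for x in xs:
        m=low[abs(low[:,0]-x)<.005]
        if len(m)>5: print(round(x,3),np.round(np.percentile(m[:,1],[2,10,30,90]),4),len(m))
    rim=B[sel(b,B)&(B[...,2]>.069)&(B[...,2]<.085)]
    print("rim range",np.percentile(rim,[1,5,95,99],axis=0).round(4).tolist())
    crop=np.hstack([cv2.resize(a["frame"][130:270,220:370],None,fx=2.6,fy=2.6),cv2.resize(b["frame"][130:290,170:320],(390,364))])
    cv2.imwrite("pics/crop1.png",crop[...,::-1])
    np.savez("p.npz",A=A,B=B,a=a["frame"],b=b["frame"])
E
python3 fit.py
```

```text
lid plane n [-0.16721989  0.89523093  0.41303642] c [0.51446562 0.03264544 0.16436768] 3139 3435
0.43 [-0.0113 -0.0085 -0.0018  0.0181] 80
0.44 [-0.0656 -0.0596 -0.0479  0.0369] 170
0.45 [-0.0897 -0.088  -0.0825  0.0416] 209
0.46 [-0.0946 -0.0933 -0.0911  0.043 ] 262
0.47 [-0.0954 -0.0943 -0.0923  0.0445] 273
0.48 [-0.0945 -0.0931 -0.0913  0.0468] 254
0.49 [-0.0932 -0.0913 -0.0894  0.0488] 245
0.5 [-0.0915 -0.0895 -0.0872  0.05  ] 242
0.51 [-0.0883 -0.087  -0.085   0.0505] 270
0.52 [-0.0867 -0.0856 -0.0841  0.0546] 202
0.53 [-0.0852 -0.0843 -0.0827  0.0567] 164
0.54 [-0.0827 -0.0817 -0.0798  0.0578] 237
0.55 [-0.0811 -0.0797 -0.055   0.0595] 269
0.56 [-0.0791 -0.0778 -0.076   0.0612] 255
0.57 [-0.0775 -0.0762 -0.0739  0.0636] 225
0.58 [-0.0763 -0.0748 -0.0729  0.065 ] 226
0.59 [-0.0744 -0.0727 -0.0704  0.0645] 214
0.6 [-0.0724 -0.0705 -0.0687  0.0597] 197
0.61 [-0.0701 -0.0682 -0.0163  0.0271] 253
0.62 [-0.0644 -0.0638 -0.06    0.0358] 94
0.63 [0.0219 0.0221 0.0238 0.0293] 15
rim range [[0.4308, -0.0941, 0.0691], [0.4361, -0.0911, 0.0697], [0.6203, 0.0661, 0.0817], [0.6268, 0.0716, 0.0841]]
```

View pics/crop1.png

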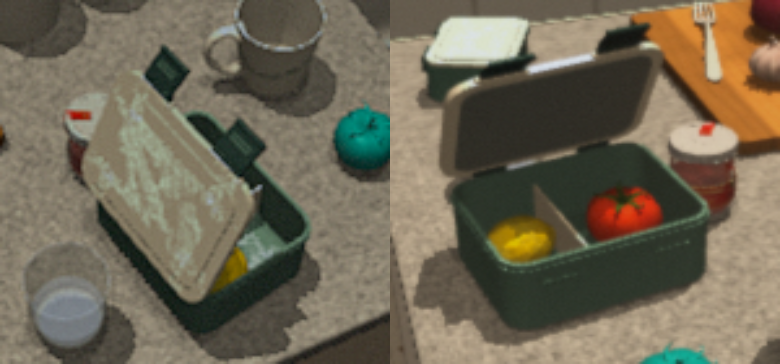

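The crop confirms the large open box: food inside, clips sticking out of the lid edge, grey liner facing the side camera.

Fit results:
- Box yaw is about 90° + 10.6°. The front normal points to -y and is slightly turned.
- The lid is open about 1.15 rad.
- The box centre is near (0.527, -0.011).

Next I'll move to behind the lid with the fingers shut.

Emit:
move_arm --pt "0 0 -0.1 0 0 0.2 -1" --pt "0 0 -0.2 0 0.1 0.4 -1" --pt "0 0 -0.3 0.1 0.3 0.48 -1" --pt "0 0 -0.4 0.2 0.5 0.48 -1" --pt "0 0 -0.4 0.3 0.72 0.48 -1" --pt "0 0 -0.4 0.36 0.96 0.48 -1"

```text
time: 2.05
position: [0.3254, -0.3377, 0.3221]
eef_rot: [0.0, 0.996, 0.092, 0.001]
wrist_force: [0.4, 0.7, 0.3]
grip_width: 0.0302
grasp_force: 0.0
```

Emit:
move_arm --pt "0 0 0 0.1 0.24 0 -1" --pt "0 0 0 0.2 0.48 0 -1" --pt "0 0 0 0.3 0.72 0 -1" --pt "0 0 0 0.4 0.96 0 -1" --pt "0 0 0 0.4 0.96 0 -1"

```text
time: 2.68
position: [0.4256, -0.0948, 0.3223]
eef_rot: [-0.001, 0.995, 0.096, 0.001]
wrist_force: [-0.9, -1.0, -0.0]
grip_width: 0.0008
grasp_force: 0.0
```

```bash
cat > st.py <<'E'
from h import *
bx=np.array([-.184,.983]);by=np.array([-.983,-.184])
C=np.array([.527,-.011])
def st():
    o=observe();p=np.array(o["position"])
    print("t",o["time"],"p",p.round(4),"box xy",np.round([(p[:2]-C)@bx,(p[:2]-C)@by],4),"F",np.round(o["wrist_force"],2),"q",np.round(o["eef_rot"],3),"w",o["grip_width"])
if __name__=="__main__": st()
E
python3 - <<'E'
from st import *
st()
d=np.load("p.npz");
for k in "AB":
    P=d[k].reshape(-1,3);m=(P[:,2]>.015)&(P[:,2]<.26)&(abs(P[:,0]-.527)<.13)&(abs(P[:,1])<.13)
    Q=P[m];u=(Q[:,:2]-C)@bx;v=(Q[:,:2]-C)@by;z=Q[:,2]
    print(k)
    for lo,hi in((.02,.06),(.07,.08),(.1,.14),(.14,.18),(.18,.2),(.2,.21),(.21,.22),(.22,.23),(.23,.26)):
        s=(z>lo)&(z<hi)&(abs(v)<.11)&(abs(u)<.1)
        if s.sum()>5: print(lo,hi,s.sum(),"u",np.percentile(u[s],[2,10,50,90,98]).round(3),"v",np.percentile(v[s],[1,5,50,95,99]).round(3))
E
```

```text
t 2.675 p [ 0.4256 -0.0948  0.3223] box xy [-0.0637  0.1151] F [-0.95 -1.02 -0.05] q [-0.001  0.995  0.096  0.001] w 0.0008381516461233847
A
0.02 0.06 871 u [-0.068 -0.067  0.01   0.069  0.07 ] v [-0.078 -0.066  0.061  0.09   0.091]
0.07 0.08 288 u [-0.07  -0.069 -0.048  0.056  0.079] v [-0.088 -0.084  0.075  0.091  0.092]
0.1 0.14 949 u [0.055 0.058 0.065 0.072 0.074] v [-0.09  -0.081  0.008  0.087  0.092]
0.14 0.18 1024 u [0.038 0.04  0.047 0.054 0.057] v [-0.09  -0.082  0.009  0.087  0.092]
0.18 0.2 589 u [0.027 0.029 0.034 0.039 0.04 ] v [-0.089 -0.08   0.008  0.086  0.091]
0.2 0.21 321 u [0.019 0.021 0.026 0.029 0.032] v [-0.082 -0.074  0.007  0.08   0.087]
0.21 0.22 158 u [0.017 0.019 0.022 0.025 0.026] v [-0.07  -0.063  0.018  0.063  0.067]
0.22 0.23 182 u [0.005 0.009 0.014 0.019 0.021] v [-0.064 -0.06   0.036  0.063  0.065]
0.23 0.26 212 u [-0.004 -0.001  0.004  0.01   0.012] v [-0.065 -0.062 -0.031  0.064  0.066]
B
0.02 0.06 3692 u [-0.073 -0.072 -0.006  0.065  0.067] v [-0.087 -0.085  0.008  0.09   0.091]
0.07 0.08 901 u [-0.074 -0.072 -0.002  0.069  0.073] v [-0.106 -0.088  0.004  0.09   0.092]
0.1 0.14 882 u [0.044 0.046 0.053 0.059 0.062] v [-0.089 -0.079  0.007  0.087  0.093]
0.14 0.18 998 u [0.027 0.029 0.036 0.043 0.045] v [-0.089 -0.08   0.008  0.087  0.093]
0.18 0.2 579 u [0.018 0.02  0.023 0.027 0.029] v [-0.088 -0.077  0.011  0.086  0.092]
0.2 0.21 347 u [0.016 0.017 0.019 0.023 0.025] v [-0.082 -0.072  0.006  0.081  0.087]
0.21 0.22 118 u [0.013 0.015 0.017 0.02  0.023] v [-0.064 -0.06  -0.006  0.066  0.069]
0.22 0.23 64 u [-0.001  0.002  0.008  0.012  0.015] v [-0.062 -0.06  -0.032  0.066  0.067]
0.23 0.26 147 u [-0.007 -0.006 -0.002  0.003  0.004] v [-0.063 -0.06  -0.03   0.064  0.066]
```

Emit:
move_arm --pt "0 0 0 0.1 0.2 0 -1" --pt "0 0 0 0.2 0.4 0 -1" --pt "0 0 0 0.35 0.66 0 -1" --pt "0 0 0 0.35 0.66 0 -1" --pt "0 0 0 0.35 0.66 -0.2 -1" --pt "0 0 0 0.35 0.66 -0.4 -1" --pt "0 0 0 0.35 0.66 -0.49 -1" --pt "0 0 0 0.35 0.66 -0.49 -1" --pt "0 0 0 0.35 0.66 -0.49 -1"

```text
time: 3.8
position: [0.5124, 0.0646, 0.2004]
eef_rot: [0.0, 0.996, 0.091, 0.001]
wrist_force: [0.8, -0.6, 0.5]
grip_width: 0.0003
grasp_force: 0.0
```

Run:
```python
from st import *
st()
s=snapshot("scene");save(s,"c2.png")
im=cv2.resize(s["frame"][110:280,200:400],(800,680))[:600];cv2.imwrite("pics/c2.png",im[...,::-1])
```

```text
t 3.8 p [0.5124 0.0646 0.2004] box xy [0.077  0.0005] F [ 0.8  -0.65  0.55] q [0.    0.996 0.091 0.001] w 0.00028139846047002667
```

View pics/c2.png

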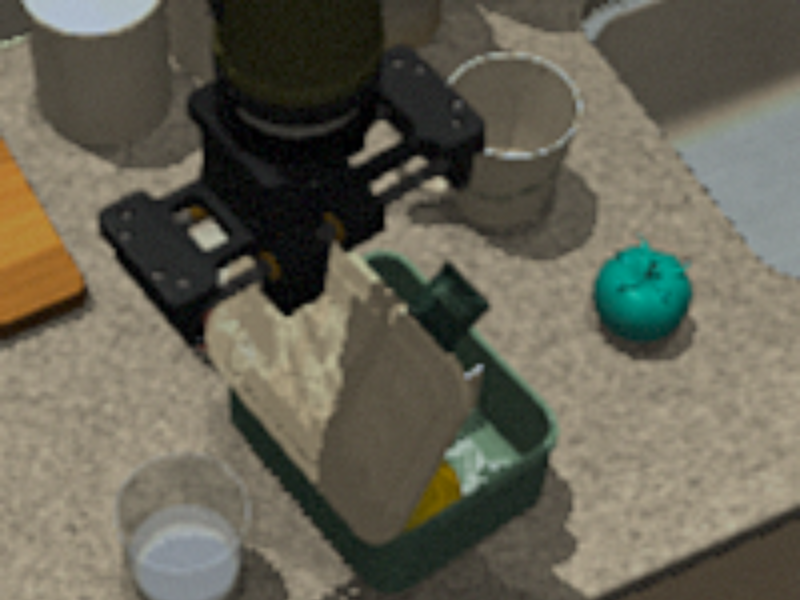

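The fingers are shut behind the lid, near (310,290) in the crop, and clear of the clips, glass and jar. I'll push along the arc.

Emit:
move_arm --pt "0 0 0 0.01 -0.06 0 -1" --pt "0 0 0 0.022 -0.118 0 -1" --pt "0 0 0 0.028 -0.155 -0.015 -1" --pt "0 0 0 0.035 -0.19 -0.033 -1" --pt "0 0 0 0.043 -0.23 -0.06 -1" --pt "0 0 0 0.051 -0.273 -0.092 -1" --pt "0 0 0 0.058 -0.31 -0.13 -1" --pt "0 0 0 0.064 -0.343 -0.168 -1" --pt "0 0 0 0.064 -0.343 -0.168 -1"

```text
time: 4.97
position: [0.5269, -0.0212, 0.1563]
eef_rot: [0.0, 0.996, 0.091, -0.001]
wrist_force: [0.4, -0.2, 0.9]
grip_width: 0.0007
grasp_force: 0.0
```

Run:
```python
from st import *
st()
s=snapshot("side")
im=cv2.resize(s["frame"][110:290,150:350],(660,594));cv2.imwrite("pics/c3.png",im[...,::-1])
```

```text
t 4.975 p [ 0.5269 -0.0212  0.1563] box xy [-0.01    0.0019] F [ 0.4  -0.23  0.91] q [ 0.     0.996  0.091 -0.001] w 0.0007095769369658284
```

View pics/c3.png

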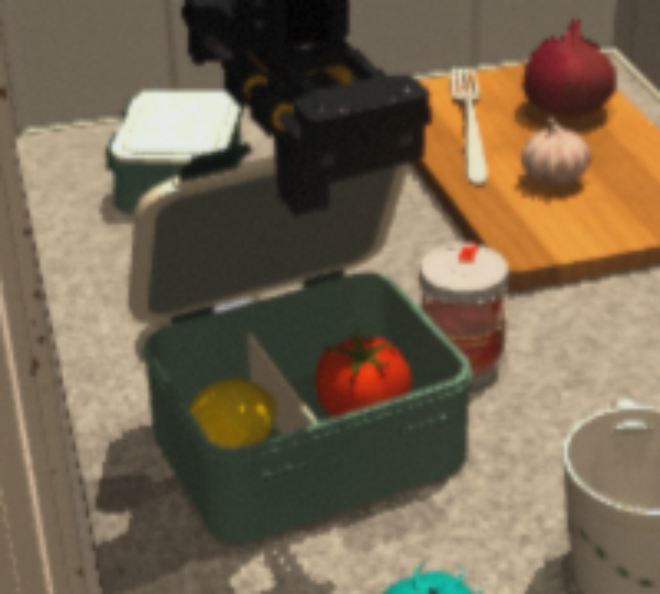

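Run:
```python
from st import *
for cam in("scene","side"):
    P=pts(snapshot(cam)).reshape(-1,3);u=(P[:,:2]-C)@bx;v=(P[:,:2]-C)@by;z=P[:,2]
    print(cam)
    for lo in np.arange(.09,.27,.015):
        for nm,m in(("near",(v>.045)&(v<.09)),("mid",abs(v)<.03),("far",(v<-.045)&(v>-.09))):
            s=m&(z>lo)&(z<lo+.015)&(abs(u)<.13)
            if s.sum()>5: print(round(lo,3),nm,s.sum(),np.percentile(u[s],[5,50,95]).round(3),end=" | ")
        print()
```

```text
scene
0.09 near 79 [0.07  0.074 0.077] | 0.09 mid 114 [0.071 0.075 0.123] | 0.09 far 64 [0.071 0.074 0.077] | 
0.105 near 92 [0.064 0.068 0.072] | 0.105 mid 108 [0.064 0.068 0.072] | 0.105 far 71 [0.064 0.068 0.071] | 
0.12 near 94 [0.057 0.062 0.066] | 0.12 mid 115 [0.058 0.062 0.066] | 0.12 far 77 [0.057 0.062 0.066] | 
0.135 near 97 [0.051 0.055 0.059] | 0.135 mid 119 [0.052 0.055 0.06 ] | 0.135 far 87 [0.05  0.055 0.059] | 
0.15 near 101 [0.044 0.049 0.053] | 0.15 mid 120 [0.046 0.049 0.054] | 0.15 far 75 [0.044 0.048 0.051] | 
0.165 near 108 [0.039 0.042 0.047] | 0.165 mid 117 [0.04  0.043 0.046] | 0.165 far 70 [0.04  0.043 0.046] | 
0.18 near 116 [0.031 0.035 0.039] | 0.18 mid 85 [0.032 0.036 0.04 ] | 
0.195 near 135 [0.021 0.028 0.032] | 0.195 mid 165 [-0.016  0.026  0.032] | 
0.21 near 74 [0.013 0.02  0.024] | 0.21 mid 56 [-0.021  0.006  0.025] | 
0.225 near 95 [-0.003  0.005  0.014] | 0.225 mid 12 [-0.012  0.008  0.012] | 
0.24 far 6 [0.    0.004 0.005] | 
0.255 mid 104 [-0.088  0.022  0.077] | 
0.27 mid 295 [-0.08  -0.007  0.081] | 
side
0.09 near 80 [0.059 0.063 0.066] | 0
[... 319 characters left out ...]
.135 mid 114 [0.04  0.043 0.046] | 0.135 far 74 [0.04  0.043 0.047] | 
0.15 near 95 [0.033 0.037 0.041] | 0.15 mid 97 [0.033 0.037 0.04 ] | 0.15 far 83 [0.033 0.037 0.04 ] | 
0.165 near 100 [0.028 0.03  0.034] | 0.165 mid 69 [0.028 0.031 0.033] | 0.165 far 82 [0.026 0.03  0.033] | 
0.18 near 114 [0.021 0.024 0.028] | 0.18 mid 65 [-0.006  0.024  0.027] | 
0.195 near 139 [0.018 0.02  0.025] | 0.195 mid 169 [-0.025 -0.001  0.022] | 
0.21 near 44 [0.009 0.016 0.02 ] | 0.21 mid 77 [-0.026 -0.014  0.019] | 
0.225 near 51 [-0.007 -0.004  0.003] | 0.225 mid 54 [-0.027 -0.008  0.003] | 
0.24 mid 15 [-0.029 -0.025 -0.019] | 
0.255 mid 246 [-0.097 -0.095  0.069] | 
0.27 mid 474 [-0.101 -0.039  0.068] |
```

Run:
```python
from st import *
s=snapshot("side");P=pts(s);d=s["depth"];f=s["frame"]
for r in range(150,184,2):
    print(r,[(c,np.round(P[r,c],3).tolist(),f[r,c].tolist()) for c in (238,244)])
# project the reported TCP
o=observe();T=np.linalg.inv(np.array(s["cam_to_world"]));F=192/np.tan(np.radians(s["fov_y"])/2)
q=T@np.r_[o["position"],1];print("tcp px",s["cx"]+F*q[0]/q[2],s["cy"]+F*q[1]/q[2],q[2])
```

```text
150 [(238, [0.519, -0.033, 0.248], [19, 18, 17]), (244, [0.511, -0.115, 0.291], [19, 19, 17])]
152 [(238, [0.519, -0.032, 0.243], [19, 19, 16]), (244, [0.511, -0.115, 0.287], [15, 14, 15])]
154 [(238, [0.519, -0.03, 0.238], [19, 18, 17]), (244, [0.51, -0.117, 0.284], [22, 21, 21])]
156 [(238, [0.519, -0.033, 0.235], [19, 18, 17]), (244, [0.511, -0.112, 0.278], [21, 20, 17])]
158 [(238, [0.519, -0.029, 0.228], [18, 16, 15]), (244, [0.511, -0.113, 0.275], [19, 18, 16])]
160 [(238, [0.52, -0.025, 0.222], [22, 18, 18]), (244, [0.511, -0.109, 0.269], [22, 20, 17])]
162 [(238, [0.52, -0.024, 0.217], [18, 19, 15]), (244, [0.511, -0.109, 0.265], [22, 21, 19])]
164 [(238, [0.52, -0.024, 0.212], [20, 18, 17]), (244, [0.511, -0.111, 0.262], [23, 22, 19])]
166 [(238, [0.52, -0.023, 0.208], [18, 16, 16]), (244, [0.528, -0.037, 0.214], [20, 19, 17])]
168 [(238, [0.519, -0.025, 0.204], [21, 20, 17]), (244, [0.529, -0.036, 0.209], [21, 18, 15])]
170 [(238, [0.519, -0.025, 0.2], [20, 18, 14]), (244, [0.529, -0.034, 0.203], [23, 21, 20])]
172 [(238, [0.519, -0.026, 0.196], [28, 25, 21]), (244, [0.529, -0.035, 0.199], [28, 25, 24])]
174 [(238, [0.531, 0.029, 0.158], [48, 44, 38]), (244, [0.545, 0.032, 0.153], [49, 47, 39])]
176 [(238, [0.531, 0.029, 0.152], [52, 49, 40]), (244, [0.545, 0.034, 0.147], [49, 48, 40])]
178 [(238, [0.531, 0.03, 0.147], [51, 49, 42]), (244, [0.545, 0.037, 0.14], [51, 49, 42])]
180 [(238, [0.532, 0.036, 0.139], [52, 50, 42]), (244, [0.546, 0.04, 0.134], [52, 50, 40])]
182 [(238, [0.532, 0.037, 0.132], [51, 49, 41]), (244, [0.547, 0.044, 0.126], [50, 48, 41])]
tcp px 242.26228712914588 186.24960122058908 0.9204302921669848
```

The side view shows the fingers in front of the lid at (300,190), and the lid has not moved. The image puts the fingertip at z≈0.194, but the reported TCP is 0.156. So the tip passed above the edge without touching anything. I'll check the offset with the wrist camera before going on.

Emit:
move_arm --pt "0 0 0 0 0 0.2 -1" --pt "0 0 0 0 0 0.4 -1" --pt "0 0 0 0 0 0.44 -1" --pt "0 0 0 -0.02 0.2 0.44 -1" --pt "0 0 0 -0.05 0.38 0.44 -1" --pt "0 0 0 -0.05 0.38 0.44 -1"

```text
time: 5.92
position: [0.5137, 0.0796, 0.267]
eef_rot: [-0.001, 0.995, 0.096, -0.0]
wrist_force: [0.5, -0.1, -0.1]
grip_width: 0.0005
grasp_force: 0.0
```

Run:
```python
from st import *
from scipy.spatial.transform import Rotation as R
st()
o=observe();w=snapshot("wrist");sd=snapshot("side");sc=snapshot("scene")
q=o["eef_rot"];T=np.eye(4);T[:3,:3]=R.from_quat([q[1],q[2],q[3],q[0]]).as_matrix();T[:3,3]=o["position"]
print("tool_from_cam",np.round(w["tool_from_camera"],3).tolist())
w["cam_to_world"]=T@np.array(w["tool_from_camera"]);P=pts(w);ok=w["depth"]>0
z=P[ok][:,2];h,e=np.histogram(z,np.arange(-.1,.3,.004));i=np.argsort(h)[-6:];print("wrist z hist",[(round(e[k],3),int(h[k])) for k in i])
print("counter in scene/side z:")
for s in(sd,sc):
    Q=pts(s);z=Q[(s["depth"]>0)&(Q[...,0]>.4)&(Q[...,0]<.7)&(abs(Q[...,1])<.4)][:,2];h,e=np.histogram(z,np.arange(-.1,.3,.004));i=np.argsort(h)[-3:];print([(round(e[k],3),int(h[k])) for k in i])
# gripper tip from side/scene clouds: dark pts near reported xy
p=np.array(o["position"])
for s in(sd,sc):
    Q=pts(s);m=(s["depth"]>0)&(np.hypot(Q[...,0]-p[0],Q[...,1]-p[1])<.03)&(Q[...,2]>.22)&(s["frame"].max(-1)<40)
    print(m.sum(),Q[m].min(0).round(3),Q[m].max(0).round(3))
b=np.hstack([sd["frame"][80:280,150:350],cv2.resize(w["frame"],(267,200))]);cv2.imwrite("pics/c4.png",cv2.resize(b,None,fx=1.7,fy=1.7)[...,::-1])
```

```text
t 5.925 p [0.5137 0.0796 0.267 ] box xy [ 0.0915 -0.0036] F [ 0.53 -0.05 -0.12] q [-0.001  0.995  0.096 -0.   ] w 0.0004969668434726703
tool_from_cam [[-0.001, -0.948, -0.32, 0.084], [1.0, -0.001, -0.0, -0.0], [0.0, -0.32, 0.948, -0.181], [0.0, 0.0, 0.0, 1.0]]
wrist z hist [(np.float64(-0.008), 1637), (np.float64(0.084), 1685), (np.float64(0.08), 1987), (np.float64(0.032), 2064), (np.float64(0.052), 6750), (np.float64(-0.004), 79406)]
counter in scene/side z:
[(np.float64(0.052), 1029), (np.float64(0.0), 6615), (np.float64(-0.004), 12074)]
[(np.float64(0.056), 1108), (np.float64(-0.004), 9150), (np.float64(0.0), 9751)]
1124 [0.484 0.05  0.306] [0.54  0.099 0.467]
682 [0.484 0.053 0.304] [0.527 0.109 0.575]
```

View pics/c4.png

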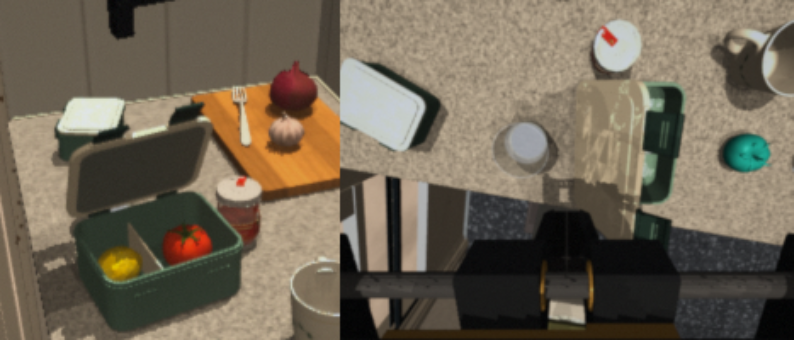

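The wrist camera's counter height agrees with the reported pose. The fingers themselves end about 38 mm short of the nominal TCP: the tip is seen at 0.305 with 0.267 reported. I'll use that offset and push again.

Emit:
move_arm --pt "0 0 0 0 0 -0.2 -1" --pt "0 0 0 0 0 -0.422 -1" --pt "0 0 0 0.015 -0.08 -0.422 -1" --pt "0 0 0 0.033 -0.175 -0.422 -1" --pt "0 0 0 0.04 -0.21 -0.438 -1" --pt "0 0 0 0.046 -0.244 -0.455 -1" --pt "0 0 0 0.054 -0.287 -0.484 -1" --pt "0 0 0 0.062 -0.329 -0.514 -1" --pt "0 0 0 0.062 -0.329 -0.514 -1"

```text
time: 7.2
position: [0.53, -0.0087, 0.1379]
eef_rot: [0.0, 0.996, 0.091, -0.001]
wrist_force: [0.8, 0.8, 0.2]
grip_width: 0.0003
grasp_force: 0.0
```

```bash
cat > lid.py <<'E'
from st import *
st()
s=snapshot("scene");P=pts(s).reshape(-1,3);u=(P[:,:2]-C)@bx;v=(P[:,:2]-C)@by;z=P[:,2]
lum=s["frame"].reshape(-1,3).astype(int).max(1)
m=(abs(v)<.085)&(abs(v)>.03)&(z>.083)&(z<.25)&(abs(u)<.12)&(lum>60)
k=np.polyfit(*((u[m],z[m]) if True else 0),1);print("slope angle",np.arctan(-k[0]),m.sum())
for lo in np.arange(-.12,.09,.02):
    q=m&(u>=lo)&(u<lo+.02)
    if q.sum()>3: print(round(lo+.01,2),np.percentile(z[q],[10,50,90]).round(3),q.sum(),end="; ")
E
python3 lid.py
```

```text
t 7.2 p [ 0.53   -0.0087  0.1379] box xy [ 0.0017 -0.0034] F [0.8  0.76 0.21] q [ 0.     0.996  0.091 -0.001] w 0.00034477712985127513
slope angle 0.767513165160742 1826
-0.05 [0.197 0.199 0.2  ] 18; -0.03 [0.18  0.184 0.19 ] 51; -0.01 [0.166 0.173 0.181] 277; 0.01 [0.146 0.156 0.163] 314; 0.03 [0.125 0.135 0.143] 281; 0.05 [0.105 0.114 0.123] 468; 0.07 [0.085 0.094 0.103] 412; 0.09 [0.241 0.242 0.246] 5;
```

Emit:
move_arm --pt "0 0 0 0.007 -0.035 -0.038 -1" --pt "0 0 0 0.013 -0.07 -0.076 -1" --pt "0 0 0 0.018 -0.1 -0.12 -1" --pt "0 0 0 0.023 -0.125 -0.164 -1" --pt "0 0 0 0.027 -0.144 -0.213 -1" --pt "0 0 0 0.03 -0.161 -0.261 -1" --pt "0 0 0 0.031 -0.17 -0.31 -1" --pt "0 0 0 0.033 -0.177 -0.34 -1" --pt "0 0 0 0.033 -0.177 -0.355 -1" --pt "0 0 0 0.033 -0.177 -0.355 -1"

```text
time: 8.5
position: [0.5388, -0.0516, 0.0501]
eef_rot: [0.0, 0.996, 0.092, 0.0]
wrist_force: [-0.6, 0.7, 0.4]
grip_width: 0.0003
grasp_force: 0.0
```

```bash
python3 lid.py
```

```text
t 8.5 p [ 0.5388 -0.0516  0.0501] box xy [-0.0421 -0.0042] F [-0.6   0.71  0.44] q [0.    0.996 0.092 0.   ] w 0.0002865492645680403
slope angle -0.0038489418547404683 1536
-0.07 [0.083 0.084 0.087] 56; -0.05 [0.084 0.086 0.088] 142; -0.03 [0.084 0.086 0.088] 183; -0.01 [0.084 0.086 0.089] 169; 0.01 [0.084 0.086 0.088] 185; 0.03 [0.084 0.086 0.089] 302; 0.05 [0.084 0.086 0.089] 313; 0.07 [0.083 0.085 0.087] 185;
```

The lid is nearly level, so I'll press down in small steps until the force shows it is seated.

Emit:
move_arm --pt "0 0 0 0 0 -0.006 -1" --pt "0 0 0 0 0 -0.012 -1" --pt "0 0 0 0 0 -0.012 -1"

```text
time: 8.93
position: [0.5393, -0.0516, 0.0493]
eef_rot: [0.0, 0.996, 0.092, 0.001]
wrist_force: [-3.9, 0.3, 19.1]
grip_width: 0.0002
grasp_force: 9.5
```

Emit:
move_arm --pt "0 0 0 0 0 -0.006 -1" --pt "0 0 0 0 0 -0.01 -1" --pt "0 0 0 0 0 -0.01 -1"

```text
time: 9.3
position: [0.5394, -0.0516, 0.049]
eef_rot: [0.001, 0.996, 0.092, 0.001]
wrist_force: [-8.7, 1.0, 39.7]
grip_width: 0.0003
grasp_force: 19.9
```

The lid is seated. I'll lift off and check the lid, box and clips.

Emit:
move_arm --pt "0 0 0 0 0 0.1 -1" --pt "0 0 0 0 0 0.3 -1" --pt "0 0 0 -0.1 0.2 0.4 -1" --pt "0 0 0 -0.1 0.4 0.4 -1" --pt "0 0 0 -0.1 0.4 0.4 -1"

```text
time: 9.93
position: [0.5141, 0.0539, 0.1456]
eef_rot: [-0.002, 0.995, 0.096, 0.001]
wrist_force: [0.1, 0.1, -0.4]
grip_width: 0.0004
grasp_force: 0.0
```

```bash
cat > clips.py <<'E'
from st import *
st()
A=snapshot("scene");B=snapshot("side")
for nm,s in(("scene",A),("side",B)):
    P=pts(s).reshape(-1,3);u=(P[:,:2]-C)@bx;v=(P[:,:2]-C)@by;z=P[:,2];print(nm)
    f=(abs(v)<.07)&(z>.015)&(z<.06)&(u<-.05)&(u>-.09);print("front u at z",np.percentile(u[f],[10,50,90]).round(4))
    l=(abs(v)<.08)&(z>.08)&(z<.1)&(abs(u)<.06);print("lid z",np.polyfit(u[l],z[l],1).round(4),"v ext",np.percentile(v[(z>.08)&(z<.1)&(abs(u)<.06)&(abs(v)<.11)],[1,99]).round(4))
    for n,c in(("near",.048),("far",-.048)):
        for lo in np.arange(-.12,-.06,.006):
            q=(abs(v-c)<.014)&(u>=lo)&(u<lo+.006)&(z>.01)&(z<.15)
            if q.sum()>2: print(n,round(lo+.003,3),np.percentile(z[q],[5,50,95]).round(3),q.sum(),end="; ")
        print()
im=np.hstack([cv2.resize(A["frame"][130:270,220:370],(400,373)),cv2.resize(B["frame"][130:290,170:320],(350,373))]);cv2.imwrite("pics/c5.png",im[...,::-1])
E
python3 clips.py
```

```text
t 9.925 p [0.5141 0.0539 0.1456] box xy [0.0662 0.0008] F [ 0.09  0.12 -0.41] q [-0.002  0.995  0.096  0.001] w 0.00042654589414571154
sceneTraceback (most recent call last):
  File "clips.py", line 6, in <module>
    f=(abs(v)<.07)&(z>.015)&(z<.06)&(u<-.05)&(u>-.09);print("front u at z",np.percentile(u[f],[10,50,90]).round(4))
                                                                           ~~~~~~~~~~~~~^^^^^^^^^^^^^^^^^
    return _quantile_unchecked(
        a, q, axis, out, overwrite_input, method, keepdims, weights)
    return _ureduce(a,
                    func=_quantile_ureduce_func,
    ...<5 lines>...
                    overwrite_input=overwrite_input,
                    method=method)
    r = func(a, **kwargs)
    result = _quantile(arr,
                       quantiles=q,
    ...<2 lines>...
                       out=out,
                       weights=wgt)
    slices_having_nans = np.isnan(arr[-1, ...])
                                  ~~~^^^^^^^^^
IndexError: index -1 is out of bounds for axis 0 with size 0
```

```bash
sed -i 's/;print("front u at z".*$/;print("front u",np.percentile(u[f],[10,50,90]).round(4) if f.any() else None)/' clips.py; python3 clips.py
```

```text
t 10.025 p [0.5137 0.0482 0.1447] box xy [0.0607 0.0022] F [-1.05 -1.03 -0.11] q [ 0.     0.996  0.092 -0.   ] w 0.00015354309269666942
scene
front u None
lid z [0.0018 0.0861] v ext [-0.082   0.0911]
near -0.105 [0.067 0.071 0.073] 5; near -0.099 [0.071 0.073 0.075] 20; near -0.093 [0.074 0.075 0.078] 17; near -0.087 [0.078 0.079 0.081] 14; near -0.081 [0.08  0.082 0.085] 24; near -0.075 [0.081 0.083 0.086] 24; near -0.069 [0.082 0.084 0.085] 20; near -0.063 [0.082 0.084 0.088] 25; 
far -0.105 [0.074 0.076 0.078] 13; far -0.099 [0.075 0.079 0.081] 15; far -0.093 [0.077 0.08  0.084] 20; far -0.087 [0.079 0.083 0.084] 16; far -0.081 [0.081 0.084 0.086] 19; far -0.075 [0.081 0.084 0.086] 23; far -0.069 [0.082 0.084 0.086] 19; far -0.063 [0.082 0.084 0.086] 22; 
side
front u [-0.0727 -0.0712 -0.0698]
lid z [0.0036 0.0854] v ext [-0.1035  0.0918]
near -0.105 [0.066 0.07  0.073] 38; near -0.099 [0.071 0.073 0.076] 44; near -0.093 [0.072 0.076 0.079] 47; near -0.087 [0.076 0.078 0.081] 41; near -0.081 [0.079 0.082 0.084] 43; near -0.075 [0.013 0.081 0.085] 60; near -0.069 [0.012 0.029 0.084] 147; near -0.063 [0.082 0.083 0.086] 28; 
far -0.105 [0.073 0.076 0.079] 38; far -0.099 [0.076 0.078 0.08 ] 38; far -0.093 [0.078 0.08  0.083] 39; far -0.087 [0.08  0.082 0.084] 30; far -0.081 [0.081 0.083 0.085] 31; far -0.075 [0.012 0.043 0.085] 75; far -0.069 [0.014 0.033 0.084] 140; far -0.063 [0.082 0.083 0.085] 24;
```

View pics/c5.png

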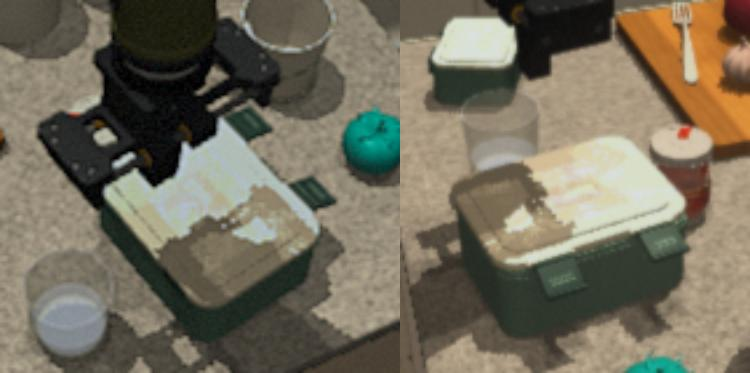

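The lid is level and shut: lid z is 0.086, and the box front is unmoved. Both clips stick out at about 1.1–1.3 rad, at (560,278) and (662,240) in the right half. Next is the near clip, pushing down from outside.

Emit:
move_arm --pt "0 0 0 -0.02 -0.23 0 -1" --pt "0 0 0 -0.04 -0.46 0 -1" --pt "0 0 0 -0.058 -0.689 0 -1" --pt "0 0 0 -0.058 -0.689 0 -1" --pt "0 0 0 -0.058 -0.689 -0.15 -1" --pt "0 0 0 -0.058 -0.689 -0.3 -1" --pt "0 0 0 -0.058 -0.689 -0.36 -1" --pt "0 0 0 -0.058 -0.689 -0.41 -1" --pt "0 0 0 -0.058 -0.689 -0.46 -1" --pt "0 0 0 -0.058 -0.689 -0.51 -1" --pt "0 0 0 -0.058 -0.689 -0.51 -1"

```text
time: 11.5
position: [0.499, -0.124, 0.0165]
eef_rot: [0.0, 0.996, 0.092, -0.0]
wrist_force: [-0.5, 0.0, -0.1]
grip_width: 0.0006
grasp_force: 0.0
```

Run:
```python
from st import *
st()
B=snapshot("side");P=pts(B).reshape(-1,3);u=(P[:,:2]-C)@bx;v=(P[:,:2]-C)@by;z=P[:,2]
f=(abs(v)<.02)&(z>.015)&(z<.05)&(u<-.05)&(u>-.09);print("front u",np.percentile(u[f],[10,50,90]).round(4))
dk=(B["frame"].reshape(-1,3).max(1)<32)
g=dk&(abs(v-.048)<.016)&(u<-.08)&(u>-.14)&(z>.03)&(z<.14);print("finger",np.percentile(z[g],[0,2,10]).round(3),np.percentile(u[g],[5,50]).round(3),np.percentile(v[g],[5,95]).round(3),g.sum())
im=cv2.resize(B["frame"][150:290,160:320],(686,600));cv2.imwrite("pics/c6.png",im[...,::-1])
```

```text
t 11.5 p [ 0.499  -0.124   0.0165] box xy [-0.106   0.0483] F [-0.49  0.02 -0.07] q [ 0.     0.996  0.092 -0.   ] w 0.0005861161377738451Traceback (most recent call last):
  File "<stdin>", line 4, in <module>
    return _quantile_unchecked(
        a, q, axis, out, overwrite_input, method, keepdims, weights)
    return _ureduce(a,
                    func=_quantile_ureduce_func,
    ...<5 lines>...
                    overwrite_input=overwrite_input,
                    method=method)
    r = func(a, **kwargs)
    result = _quantile(arr,
                       quantiles=q,
    ...<2 lines>...
                       out=out,
                       weights=wgt)
    slices_having_nans = np.isnan(arr[-1, ...])
                                  ~~~^^^^^^^^^
IndexError: index -1 is out of bounds for axis 0 with size 0
```

Emit:
move_arm --pt "0 0 0 -0.003 0.015 0 -1" --pt "0 0 0 -0.006 0.03 0 -1" --pt "0 0 0 -0.008 0.043 0 -1" --pt "0 0 0 -0.008 0.043 0 -1"

```text
time: 12.05
position: [0.4973, -0.1128, 0.0172]
eef_rot: [-0.0, 0.996, 0.092, 0.0]
wrist_force: [-0.4, -0.3, -0.5]
grip_width: 0.0004
grasp_force: 0.2
```

Emit:
move_arm --pt "0 0 0 -0.001 0.004 0 -1" --pt "0 0 0 -0.001 0.008 0 -1" --pt "0 0 0 -0.001 0.008 0 -1"

```text
time: 12.42
position: [0.4973, -0.1128, 0.0172]
eef_rot: [0.001, 0.996, 0.091, 0.0]
wrist_force: [1.0, -4.9, 0.5]
grip_width: 0.0004
grasp_force: 2.6
```

Firm contact with 4.9 N and no motion. I'll back off, go over to the far clip, and check on the way.

Emit:
move_arm --pt "0 0 0 0.01 -0.05 0 -1" --pt "0 0 0 0.02 -0.12 0 -1" --pt "0 0 0 0.02 -0.12 0.2 -1" --pt "0 0 0 0.02 -0.12 0.4 -1" --pt "0 0 0 0.02 0.1 0.5 -1" --pt "0 0 0 0.02 0.4 0.5 -1" --pt "0 0 0 0.02 0.6 0.5 -1" --pt "0 0 0 0.02 0.6 0.5 -1"

```text
time: 13.42
position: [0.502, 0.0464, 0.1425]
eef_rot: [-0.002, 0.995, 0.098, 0.001]
wrist_force: [-0.1, -0.9, 0.2]
grip_width: 0.0004
grasp_force: 0.0
```

```bash
python3 clips.py
```

```text
t 13.425 p [0.502  0.0464 0.1425] box xy [0.061 0.014] F [-0.14 -0.88  0.25] q [-0.002  0.995  0.098  0.001] w 0.0004218830482119473
scene
front u None
lid z [0.0033 0.086 ] v ext [-0.0848  0.0914]
near -0.075 [0.081 0.084 0.087] 16; near -0.069 [0.082 0.083 0.087] 20; near -0.063 [0.081 0.084 0.087] 25; 
far -0.105 [0.074 0.077 0.079] 8; far -0.099 [0.076 0.077 0.08 ] 12; far -0.093 [0.078 0.079 0.08 ] 13; far -0.087 [0.08  0.082 0.084] 12; far -0.081 [0.083 0.084 0.085] 10; far -0.075 [0.081 0.083 0.086] 17; far -0.069 [0.079 0.083 0.087] 11; far -0.063 [0.083 0.084 0.086] 9; 
side
front u [-0.0741 -0.0714 -0.0696]
lid z [0.0049 0.0854] v ext [-0.1041  0.0918]
near -0.087 [0.052 0.052 0.054] 3; near -0.081 [0.051 0.064 0.078] 167; near -0.075 [0.019 0.079 0.084] 88; near -0.069 [0.011 0.027 0.084] 130; near -0.063 [0.082 0.083 0.085] 30; 
far -0.105 [0.073 0.076 0.079] 35; far -0.099 [0.075 0.078 0.08 ] 37; far -0.093 [0.077 0.08  0.082] 36; far -0.087 [0.079 0.081 0.084] 34; far -0.081 [0.081 0.083 0.085] 30; far -0.075 [0.014 0.04  0.084] 76; far -0.069 [0.013 0.034 0.084] 138; far -0.063 [0.082 0.084 0.085] 24;
```

View pics/c5.png

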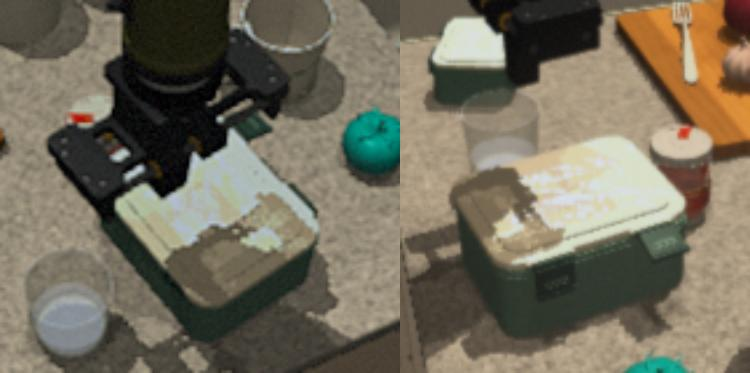

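The near clip now hangs down at (555,280). Next, the far clip in the same way.

Emit:
move_arm --pt "0 0 0 0.12 -0.2 0 -1" --pt "0 0 0 0.24 -0.4 0 -1" --pt "0 0 0 0.367 -0.58 0 -1" --pt "0 0 0 0.367 -0.58 0 -1" --pt "0 0 0 0.367 -0.58 -0.15 -1" --pt "0 0 0 0.367 -0.58 -0.3 -1" --pt "0 0 0 0.367 -0.58 -0.36 -1" --pt "0 0 0 0.367 -0.58 -0.41 -1" --pt "0 0 0 0.367 -0.58 -0.46 -1" --pt "0 0 0 0.367 -0.58 -0.51 -1" --pt "0 0 0 0.367 -0.58 -0.51 -1"

```text
time: 14.9
position: [0.5934, -0.1064, 0.0139]
eef_rot: [0.0, 0.996, 0.092, -0.001]
wrist_force: [-0.5, -0.4, -0.9]
grip_width: 0.0007
grasp_force: 0.0
```

Emit:
move_arm --pt "0 0 0 -0.003 0.015 0 -1" --pt "0 0 0 -0.006 0.03 0 -1" --pt "0 0 0 -0.008 0.043 0 -1" --pt "0 0 0 -0.008 0.043 0 -1"

```text
time: 15.4
position: [0.592, -0.0953, 0.0148]
eef_rot: [0.0, 0.996, 0.092, 0.0]
wrist_force: [-0.4, -1.5, -0.1]
grip_width: 0.0005
grasp_force: 0.5
```

```bash
python3 st.py
```

```text
t 15.4 p [ 0.592  -0.0953  0.0148] box xy [-0.0948 -0.0484] F [-0.39 -1.48 -0.08] q [0.    0.996 0.092 0.   ] w 0.0005424802968299815
```

Emit:
move_arm --pt "0 0 0 0 0.003 0 -1" --pt "0 0 0 -0.001 0.006 0 -1" --pt "0 0 0 -0.001 0.006 0 -1"

```text
time: 15.78
position: [0.592, -0.0952, 0.0148]
eef_rot: [0.001, 0.996, 0.091, 0.0]
wrist_force: [0.7, -5.3, 1.0]
grip_width: 0.0003
grasp_force: 2.5
```

Emit:
move_arm --pt "0 0 0 0.01 -0.05 0 -1" --pt "0 0 0 0.02 -0.12 0 -1" --pt "0 0 0 0.02 -0.12 0.2 -1" --pt "0 0 0 0.02 -0.12 0.4 -1" --pt "0 0 0 0.02 0.1 0.5 -1" --pt "0 0 0 -0.2 0.4 0.5 -1" --pt "0 0 0 -0.35 0.6 0.5 -1" --pt "0 0 0 -0.35 0.6 0.5 -1"

```text
time: 16.77
position: [0.5017, 0.0585, 0.1398]
eef_rot: [-0.001, 0.996, 0.094, -0.001]
wrist_force: [0.6, -0.5, -0.3]
grip_width: 0.0008
grasp_force: 0.0
```

```bash
cat > flat.py <<'E'
from st import *
st()
us=[];
acc={k:[] for k in("near","far","gap")}
for _ in range(4):
    P=pts(snapshot("side")).reshape(-1,3);u=(P[:,:2]-C)@bx;v=(P[:,:2]-C)@by;z=P[:,2]
    for n,c,lo,hi in(("near",.048,.051,.077),("far",-.048,.051,.077),("gap",0,.02,.065)):
        q=(abs(v-c)<.014)&(u<-.06)&(u>-.115)&(z>lo)&(z<hi);acc[n].append(np.c_[u,v,z][q])
for n in acc:
    D=np.vstack(acc[n]);A=np.c_[D[:,2]-.065,D[:,1]-D[:,1].mean(),np.ones(len(D))]
    k=np.linalg.lstsq(A,D[:,0],rcond=None)[0];print(n,"du/dz %.3f  du/dv %.3f u0 %.4f"%tuple(k),len(D),np.percentile(D[:,2],[1,99]).round(3))
E
python3 flat.py;python3 clips.py|tail -5
```

```text
t 16.775 p [0.5017 0.0585 0.1398] box xy [0.073  0.0121] F [ 0.64 -0.51 -0.28] q [-0.001  0.996  0.094 -0.001] w 0.0008246854582539987
near du/dz 0.108  du/dv 0.000 u0 -0.0803 612 [0.051 0.077]
far du/dz 0.110  du/dv -0.005 u0 -0.0803 546 [0.051 0.077]
gap du/dz 0.001  du/dv 0.005 u0 -0.0709 837 [0.02  0.064]
side
front u [-0.0809 -0.0713 -0.0697]
lid z [0.0045 0.0854] v ext [-0.1042  0.0921]
near -0.081 [0.051 0.064 0.08 ] 163; near -0.075 [0.018 0.078 0.084] 82; near -0.069 [0.011 0.027 0.085] 144; near -0.063 [0.082 0.083 0.085] 26; 
far -0.081 [0.051 0.065 0.079] 152; far -0.075 [0.013 0.08  0.085] 63; far -0.069 [0.012 0.028 0.084] 132; far -0.063 [0.082 0.084 0.085] 26;
```

Both clips sit about 0.11 rad short of flat. The upright finger side most likely bears on the pivot end. I'll tilt the tool so the tip leads, then press the free ends.

Emit:
move_arm --pt "0 0 0 -0.01 -0.23 0 -1" --pt "0 0 0 -0.02 -0.46 0 -1" --pt "0.2 0.035 0 -0.02 -0.716 0 -1" --pt "0.39 0.07 0 -0.02 -0.716 0 -1" --pt "0.39 0.07 0 -0.02 -0.716 -0.2 -1" --pt "0.39 0.07 0 -0.02 -0.716 -0.4 -1" --pt "0.39 0.07 0 -0.02 -0.716 -0.506 -1" --pt "0.39 0.07 0 -0.02 -0.716 -0.506 -1"

```text
time: 18.08
position: [0.4976, -0.1246, 0.0111]
eef_rot: [-0.099, 0.991, 0.09, -0.01]
wrist_force: [-0.2, 0.5, 0.3]
grip_width: 0.0005
grasp_force: 0.0
```

Emit:
move_arm --pt "0 0 0 -0.004 0.02 0 -1" --pt "0 0 0 -0.009 0.047 0 -1" --pt "0 0 0 -0.01 0.055 0 -1" --pt "0 0 0 -0.01 0.055 0 -1"

```text
time: 18.58
position: [0.4969, -0.1091, 0.0137]
eef_rot: [-0.098, 0.991, 0.092, -0.008]
wrist_force: [-0.4, -0.1, 0.3]
grip_width: 0.0004
grasp_force: 0.0
```

```bash
python3 st.py
```

```text
t 18.575 p [ 0.4969 -0.1091  0.0137] box xy [-0.0908  0.0477] F [-0.44 -0.12  0.32] q [-0.098  0.991  0.092 -0.008] w 0.00037404040752832187
```

Emit:
move_arm --pt "0 0 0 -0.001 0.005 0 -1" --pt "0 0 0 -0.002 0.01 0 -1" --pt "0 0 0 -0.002 0.01 0 -1"

```text
time: 18.95
position: [0.496, -0.1067, 0.0131]
eef_rot: [-0.099, 0.991, 0.091, -0.009]
wrist_force: [0.3, 0.3, 0.2]
grip_width: 0.0001
grasp_force: 0.0
```

Emit:
move_arm --pt "0 0 0 -0.001 0.004 0 -1" --pt "0 0 0 -0.001 0.008 0 -1" --pt "0 0 0 -0.001 0.008 0 -1"

```text
time: 19.32
position: [0.4958, -0.1047, 0.0131]
eef_rot: [-0.099, 0.991, 0.091, -0.008]
wrist_force: [0.3, -0.6, 0.3]
grip_width: 0.0004
grasp_force: 0.0
```

Emit:
move_arm --pt "0 0 0 0 0.003 0 -1" --pt "0 0 0 -0.001 0.006 0 -1" --pt "0 0 0 -0.001 0.006 0 -1"

```text
time: 19.7
position: [0.4957, -0.1036, 0.013]
eef_rot: [-0.098, 0.991, 0.091, -0.008]
wrist_force: [0.2, -1.0, -1.0]
grip_width: 0.0006
grasp_force: 0.6
```

Emit:
move_arm --pt "0 0 0 0 0.003 0 -1" --pt "0 0 0 -0.001 0.006 0 -1" --pt "0 0 0 -0.001 0.006 0 -1"

```text
time: 20.08
position: [0.4954, -0.1022, 0.013]
eef_rot: [-0.098, 0.991, 0.091, -0.008]
wrist_force: [-0.2, -2.0, -1.9]
grip_width: 0.0005
grasp_force: 1.2
```

Emit:
move_arm --pt "0 0 0 0 0.003 0 -1" --pt "0 0 0 -0.001 0.006 0 -1" --pt "0 0 0 -0.001 0.006 0 -1"

```text
time: 20.45
position: [0.4953, -0.102, 0.013]
eef_rot: [-0.097, 0.991, 0.091, -0.008]
wrist_force: [1.5, -5.8, -0.8]
grip_width: 0.0005
grasp_force: 2.9
```

Emit:
move_arm --pt "0 0 0 0 0.002 0 -1" --pt "0 0 0 0 0.004 0 -1" --pt "0 0 0 0 0.004 0 -1"

```text
time: 20.82
position: [0.4951, -0.1017, 0.013]
eef_rot: [-0.097, 0.991, 0.09, -0.008]
wrist_force: [0.8, -7.0, -0.3]
grip_width: 0.0001
grasp_force: 3.5
```

Emit:
move_arm --pt "0 0 0 0.01 -0.06 0 -1" --pt "0 0 0 0.02 -0.12 0.05 -1" --pt "0 0 0 0.02 -0.12 0.25 -1" --pt "0 0 0 0.02 -0.12 0.5 -1" --pt "0 0 0 0.02 0.1 0.5 -1" --pt "0 0 0 0.02 0.4 0.5 -1" --pt "0 0 0 0.02 0.6 0.5 -1" --pt "0 0 0 0.02 0.6 0.5 -1"

```text
time: 21.82
position: [0.4993, 0.0582, 0.1392]
eef_rot: [-0.101, 0.99, 0.097, -0.008]
wrist_force: [-0.7, -1.5, -0.0]
grip_width: 0.0005
grasp_force: 0.0
```

```bash
python3 flat.py
```

```text
t 21.825 p [0.4993 0.0582 0.1392] box xy [0.0731 0.0145] F [-0.72 -1.51 -0.04] q [-0.101  0.99   0.097 -0.008] w 0.0004937747718988522
near du/dz 0.026  du/dv 0.017 u0 -0.0784 565 [0.051 0.077]
far du/dz 0.110  du/dv 0.003 u0 -0.0801 541 [0.051 0.077]
gap du/dz -0.003  du/dv 0.009 u0 -0.0707 838 [0.02  0.065]
```

The near clip is now flat: u0 = -0.078, as specified, and the box hasn't moved. I'll do the same for the far clip.

```bash
python3 st.py
```

```text
t 22.025 p [0.5    0.0489 0.1378] box xy [0.0639 0.0155] F [-0.86 -0.5  -0.08] q [-0.098  0.991  0.09  -0.009] w 1.5403722925729684e-05
```

Emit:
move_arm --pt "0 0 0 0.12 -0.2 0 -1" --pt "0 0 0 0.24 -0.4 0 -1" --pt "0 0 0 0.375 -0.65 0 -1" --pt "0 0 0 0.375 -0.65 0 -1" --pt "0 0 0 0.375 -0.65 -0.2 -1" --pt "0 0 0 0.375 -0.65 -0.4 -1" --pt "0 0 0 0.375 -0.65 -0.499 -1" --pt "0 0 0 0.371 -0.602 -0.499 -1" --pt "0 0 0 0.366 -0.575 -0.499 -1" --pt "0 0 0 0.361 -0.548 -0.499 -1" --pt "0 0 0 0.361 -0.548 -0.499 -1"

```text
time: 23.4
position: [0.5907, -0.0854, 0.0144]
eef_rot: [-0.098, 0.991, 0.092, -0.008]
wrist_force: [-0.7, -0.4, 0.3]
grip_width: 0.0004
grasp_force: 0.0
```

Emit:
move_arm --pt "0 0 0 -0.001 0.004 0 -1" --pt "0 0 0 -0.001 0.008 0 -1" --pt "0 0 0 -0.001 0.008 0 -1"

```text
time: 23.78
position: [0.5901, -0.0845, 0.0134]
eef_rot: [-0.098, 0.991, 0.091, -0.008]
wrist_force: [-1.2, -0.9, 0.6]
grip_width: 0.0006
grasp_force: 0.1
```

Emit:
move_arm --pt "0 0 0 0 0.003 0 -1" --pt "0 0 0 -0.001 0.006 0 -1" --pt "0 0 0 -0.001 0.006 0 -1"

```text
time: 24.15
position: [0.5901, -0.0843, 0.0133]
eef_rot: [-0.098, 0.991, 0.091, -0.008]
wrist_force: [0.1, -5.9, 1.5]
grip_width: 0.0004
grasp_force: 2.3
```

One small step more to match the near clip's 7 N, then back off and check.

Emit:
move_arm --pt "0 0 0 0 0.002 0 -1" --pt "0 0 0 0 0.003 0 -1" --pt "0 0 0 0 0.003 0 -1"

```text
time: 24.52
position: [0.5901, -0.0842, 0.0133]
eef_rot: [-0.097, 0.991, 0.091, -0.008]
wrist_force: [-0.4, -6.6, 1.3]
grip_width: 0.0007
grasp_force: 3.0
```

Emit:
move_arm --pt "0 0 0 0.01 -0.06 0 -1" --pt "0 0 0 0.02 -0.12 0.05 -1" --pt "0 0 0 0.02 -0.12 0.25 -1" --pt "0 0 0 0.02 -0.12 0.5 -1" --pt "0 0 0 0.02 0.1 0.7 -1" --pt "0 0 0 -0.1 0.4 0.8 -1" --pt "0 0 0 -0.25 0.6 0.8 -1" --pt "0 0 0 -0.35 0.7 0.8 -1" --pt "0 0 0 -0.35 0.7 0.8 -1"

```text
time: 25.65
position: [0.4986, 0.0981, 0.2144]
eef_rot: [-0.1, 0.99, 0.096, -0.01]
wrist_force: [0.4, 0.1, 0.5]
grip_width: 0.0005
grasp_force: 0.0
```

```bash
python3 flat.py; python3 clips.py|grep lid
```

```text
t 25.65 p [0.4986 0.0981 0.2144] box xy [0.1125 0.0078] F [0.38 0.1  0.46] q [-0.1    0.99   0.096 -0.01 ] w 0.0004620208461880299
near du/dz 0.031  du/dv 0.015 u0 -0.0784 573 [0.051 0.076]
far du/dz 0.022  du/dv -0.001 u0 -0.0787 504 [0.051 0.077]
gap du/dz -0.010  du/dv 0.009 u0 -0.0708 842 [0.02  0.064]
lid z [0.0028 0.086 ] v ext [-0.0898  0.0912]
lid z [0.0058 0.0854] v ext [-0.1038  0.0919]
```

View pics/c5.png

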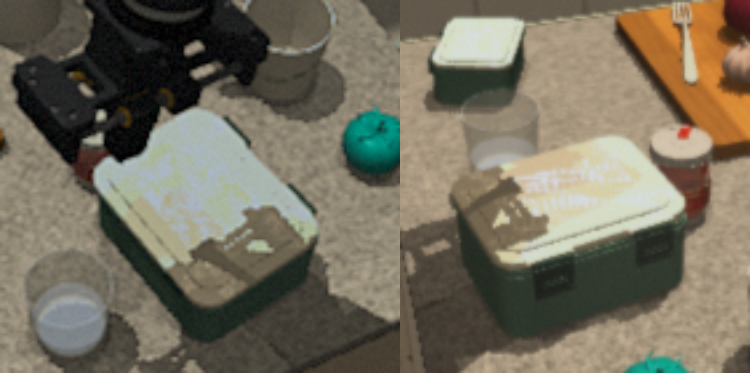

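The side half of the picture shows the lid level and both clips flat at (555,280) and (655,245). The glass, jar and mug stand where they were, and the robot is clear of everything.

```bash
python3 -c "
from cell import *
print(sign_off())"
```

```text
the job is handed in; nothing more can be done
None
```

The lid is fully shut and both clips measure flat against the front to within about 0.03 rad. The box, jar, glass and mug are where they were, and I handed the job in at about 26 s; the hand-in returned no verdict.

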